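# Free the bin pedal and hold the bin open

## Task

The sink strainer has slid under the pedal of the pedal bin and blocks it. Push or drag the strainer along the floor of the cupboard with your fingertips, without pinching or lifting it, until it is completely out from under the pedal; then press the pedal all the way down with your fingertips so that the lid stands fully open, and finish while still holding the pedal down. Open the lid with the pedal only, never by touching it, and leave everything else where it stands.

Things in the scene. Friction and masses are not known exactly. Their poses are not given: they have to be found in the camera images.
- bin: white plastic pedal bin, round, 180 mm in diameter and 250 mm high, fixed to the floor. Origin: centre of its underside; its -x axis points out of its front, to the pedal. It turns at most about 0.45 rad either way from facing the robot. The wall and lid rim end 95 mm from its axis; the pedal sticks out in front, a round tread on a 24 mm wide stem.
- pedal_top (a point): centre of the upper face of the pedal's round tread (70 mm in diameter, 8 mm thick, white with black ribs); at rest 170 mm in front of the bin's axis and 60 mm above the floor, the underside at 52 mm. Pressed fully it is about 38 mm lower and tilts forward by 0.26 rad; it moves hardly at all sideways.
- pedal (a joint): tilt of the pedal's rocking lever, 0 at rest, 0.26 rad fully down on its stop. It is sprung: about 8 N at the tread's centre to start, 6 to 7 N to hold it fully down, and it springs back when let go. Its other end lifts a rod at the back of the bin that opens the lid. With the strainer under it it stops about half way.
- lid_front (a point): front edge of the white lid, about 254 mm above the floor when shut and 460 mm when fully open (1.2 rad); the lid is hinged 225 mm behind this point, at the back of the bin, and swings up and away from the pedal. It opens 4.6 times as far as the pedal tilts and falls shut when the pedal is let go.
- strainer: loose grey hard silicone sink strainer, about 100 g: open-topped round basket 30 mm high, 80 mm across its flared rim, 56 mm at the foot; inside 50 mm wide at the floor (4 mm thick, walls 3 mm). Origin: centre of its underside, at z = 0. At the start its centre is 48 to 62 mm from the tread centre, in front of the pedal, its rim under the tread; clear when the centres are 75 mm apart from above.
- tin: bystander: closed tin with a paper label, 64 mm in diameter, 75 mm high, stands beside the pedal, left or right; origin at the centre of its underside.
- soapcase: bystander: closed plastic soap case, 103 x 68 x 38 mm, lies beside the pedal on the other side; origin at the centre of its underside.
- scrubber: bystander: round dish scrubber, bristles down, 60 mm in diameter, 58 mm high to the top of its wooden knob, stands in front of and beside the pedal; origin at the centre of its underside.
Not all that is in view belongs to the job. Leave any orange or red look-alike of the strainer alone.

How it is judged:
On the way, in this order (a step that is already met when the one before it is completed fails the run):
1. the strainer lies clear of the pedal, flat on the floor, with the lid still shut (horizontal distance between strainer and pedal_top above 0.073 m and height (world z) of strainer below 0.01 m and angle between strainer's own z axis and vertical below 0.25 rad and height (world z) of lid_front below 0.3 m), for 0.2 s.
2. the pedal is pressed by the fingers and the lid stands fully open (height (world z) of lid_front above 0.44 m and contact force between the fingers and pedal above 1.5 N), for 0.2 s.
At the end, for the whole second after the job is handed in: Front edge of the lid over 0.44 m high, pedal at least 0.235 rad down, held by the fingers with over 1.5 N; strainer centre over 73 mm from the tread centre seen from above, upright (within 0.25 rad) and still on the floor; every bystander within 20 mm of its start (all of step 2 and value of joint pedal above 0.235 rad and horizontal distance between strainer and pedal_top above 0.073 m and height (world z) of strainer below 0.01 m and angle between strainer's own z axis and vertical below 0.25 rad and linear speed of strainer below 0.02 m/s and distance of each of tin, soapcase, bottle, pail, brush, jar, scrubber from where it was at the start of the episode below 0.02 m); the arm keeps its last pose, push and grip.
It fails at once if the strainer is lifted off the floor or tipped over (height (world z) of strainer above 0.025 m or angle between strainer's own z axis and vertical above 0.9 rad).
It fails at once if the robot touches the lid (contact force between the arm and lid above 1 N).
It fails at once if the fingers touch the lid (contact force between the fingers and lid above 1 N).
It fails at once if a bystander is pushed out of place (20 mm) or tipped over (distance of any of tin, soapcase, bottle, pail, brush, jar, scrubber from where it was at the start of the episode above 0.02 m or angle between any of tin, soapcase, bottle, pail, brush, jar, scrubber's own z axis and vertical above 0.3 rad).
It also fails if it takes over 48 s, if anything falls off the work surface, if the arm or the gripper's body presses on something with over 40 N, if the wrist force passes 120 N, or if a joint passes its speed limit or range.

## Robot

A 7-joint arm with a two-finger parallel gripper is mounted at the origin on the work surface. World frame = base frame: x ahead of the robot, y to its left, z up, the work surface at z = 0. Lengths are in m, angles in rad, forces in N, time in s.
With the tool pointing down it reaches from about 0.4 to 0.85 m from the base axis. Payload 10.4 kg.
Tool frame: the origin (TCP) lies on the centre line of the jaws, within the pads' length; the fingertips stand 11 mm ahead of it and the grasp point (between the pads) lies 8 mm behind it; z points along the fingers, y is the line along which they close (so a half turn about z gives the same grasp; the last joint's range is limited). The gripper opens to 87 mm and grips with 3 to 60 N. Pads are 19 mm wide; open, the fingers measure 117 mm over their backs; the gripper's body (75 mm by 190 mm) begins 51 mm behind the grasp point.
Start: joints at [1.319, 0.332, -0.065, 1.46, 0.022, 1.35, -0.088], TCP at [0.142, -0.609, 0.234] pointing down, gripper open.
Joint ranges: [-2.6, 2.6], [-0.5, 2.12], [-1.47, 1.34], [0.16, 2.42], [-1.27, 4.41], [0.06, 2.06], [-2.6, 2.6]. Speed limits (rad/s): [2.22, 2.22, 2.79, 2.79, 3.14, 3.14, 3.14].

## Interface

Orientations are given as a unit quaternion [x, y, z, w].
In Python, from bench import r gives the robot as it stands.
- The arm moves only by the shell command python3 -m pendant 'ROWS' [OPENING] [FORCE]. ROWS is JSON, a list of rows, each a list of 4 numbers: the shift along the tool's x, y, z in m, then the turn about the tool's z in rad. A call has 1 to 8 rows; each row shifts and turns the commanded pose from where the row before left it, along the tool's axes as they then stand; what a row does not reach is not made up. A row lasts 1/12 s, in which the tool goes at most 41.7 mm and 7.16 degrees, less where a joint would pass 70% of its speed; a pose out of reach is approached as far as the arm can. A call with a gripper value outside its range is refused whole. OPENING is the opening, from 0 (shut) to 1 (fully open), set as the call begins (- or left out, the last holds). The fingers move at their own pace and stop on an object; FORCE is the grip in N (left out, the last holds). Time passes only in rows, so rows that do not move let the fingers close. It gives the time, the measured TCP pose, the force, the opening and the grip force at its end, in the units of the state.
- r.read_state(): the state, without advancing time (a new reading comes with each control period).
- r.camera(name): name is "scene" or "top"; returns a dict with "img" (480x640x3 uint8, red, green, blue), "camera_matrix" (3x3 intrinsics, pixels), "dist_coeffs" ([k1, k2, p1, p2, k3] as OpenCV has them; the pictures are not rectified), "xyz" and "attitude" of the camera in the world. Camera axes: x right, y down, z forward; pixel columns grow to the right and rows downward; lengths in m; the calibration is good to about 2 mm. A picture is of the moment at which its call begins. There is no depth.
- r.close_job(): hands the job in; it is judged then, once.
Trained networks look in the newest picture that a camera, given by its name, has taken for a name from the list of things; names that differ only in an ending like _2 or _b are one class to them, and where a whole thing is asked for, a point or a joint stands for the part that bears it (a point fixed in the world has none). Each returns a list of dicts, best first, with "score" (0 to 1); they miss things now and then, are a little off and sometimes report something else, mostly with a low value. They report only what shows in the picture. A call takes as long as a camera call. They do not tell look-alikes from the thing itself.
- r.outline_of(thing, camera): "mask" (480x640 bool, what is visible of it) and "bbox" ([centre column, centre row, width, height] in pixels, round what is visible of it).
The state is a dict: "time": time; "joint_positions": joint angles; "joint_vel": joint speeds; "joint_torque": joint torques, N m; "ee_pos": TCP position; "eef_rot": TCP orientation; "ft_force": force on the tool from outside, world axes, zero at the start; "torque": the same for the moment, N m; "width": finger opening in m; "grip_force": force on a finger pad.
Only numpy, scipy, OpenCV 4.12 (cv2) and the standard library are available. Lean on these libraries where they do the work, as an engineer would, in place of code of your own. Each camera call takes 0.05 s, during which the arm holds its last target. There are 200 camera calls.

## Working session

There is one attempt and no reset: what is moved stays moved. The work goes in short steps, Python scripts to look and compute and a shell command to move; the robot and the scene stay as the last step left them, time stands still between calls to the robot, and variables do not carry over. Pictures are saved under pics/ and viewed, at most 10 in all, crops included, and the job is handed in when it is done.

```bash
mkdir -p pics; ls; cat > h.py <<'E'
import numpy as np, cv2
from scipy.spatial.transform import Rotation as R
from bench import r
def ray(c,px):
    p=cv2.undistortPoints(np.array([[px]],float),np.array(c["camera_matrix"]),np.array(c["dist_coeffs"]))[0,0]
    a=np.array(c["attitude"])
    Rm=a if a.shape==(3,3) else R.from_quat(a).as_matrix()
    return np.array(c["xyz"]),Rm@np.array([p[0],p[1],1])
def onz(c,px,z):
    o,d=ray(c,px); return o+d*(z-o[2])/d[2]
def proj(c,P):
    a=np.array(c["attitude"]); Rm=a if a.shape==(3,3) else R.from_quat(a).as_matrix()
    Pc=(np.atleast_2d(P)-np.array(c["xyz"]))@Rm
    return cv2.projectPoints(Pc,np.zeros(3),np.zeros(3),np.array(c["camera_matrix"]),np.array(c["dist_coeffs"]))[0][:,0]
E
python3 - <<'E'
from h import *
for n in("scene","top"):
    c=r.camera(n); cv2.imwrite(f"pics/{n}0.png",c["img"][:,:,::-1]); print(n,c["xyz"],c["attitude"])
    for t in("bin","pedal","strainer","tin","soapcase","scrubber"):
        for o in r.outline_of(t,n)[:3]: print(t,round(o["score"],2),np.round(o["bbox"]))
s=r.read_state();print(s)
E
```

```text
pics
scene [ 1.13549721 -0.53051317  0.98892134] [ 0.85294658  0.36099718 -0.15009428 -0.34588273]
bin 0.82 [409. 266. 134. 136.]
pedal 0.85 [392. 280. 100.  84.]
strainer 0.89 [337. 248.  22.  23.]
strainer 0.89 [328. 200.  26.  25.]
strainer 0.76 [298. 220.  27.  29.]
tin 0.88 [320. 307.  34.  40.]
top [0.38526727 0.04042776 1.05932538] [ 0.7536944  -0.64908061  0.06934515 -0.07635683]
bin 0.66 [310. 158. 110. 199.]
pedal 0.92 [289. 230.  33.  50.]
strainer 0.97 [345. 283.  36.  38.]
strainer 0.69 [276. 345.  36.  38.]
strainer 0.67 [222. 335.  37.  37.]
tin 0.63 [378. 231.  36.  35.]
scrubber 0.93 [201. 266.  28.  29.]
{'time': 0.7, 'joint_positions': array([ 1.3194222 ,  0.33219488, -0.06469599,  1.46010558,  0.02159941,
        1.3498971 , -0.08847484]), 'joint_vel': array([ 7.12499601e-04,  8.45956576e-04,  2.28269739e-04, -1.19451275e-03,
       -4.83052403e-05, -2.27674257e-04, -2.42823356e-04]), 'joint_torque': array([-5.60438984e-04, -6.22922444e+01,  2.39629915e-02, -3.90073085e+01,
       -6.11638161e-02,  3.14899441e-02, -7.52120116e-06]), 'ee_pos': array([ 0.14175971, -0.608731  ,  0.23357605]), 'eef_rot': array([9.93463525e-01, 1.14149998e-01, 1.42219123e-05, 4.30696941e-05]), 'ft_force': array([-0.34467039,  0.68666266,  0.44002727]), 'torque': array([-0.02136658,  0.00461573,  0.02455814]), 'grip_force': 0.0, 'width': 0.08698181344586116}
```

View pics/top0.png

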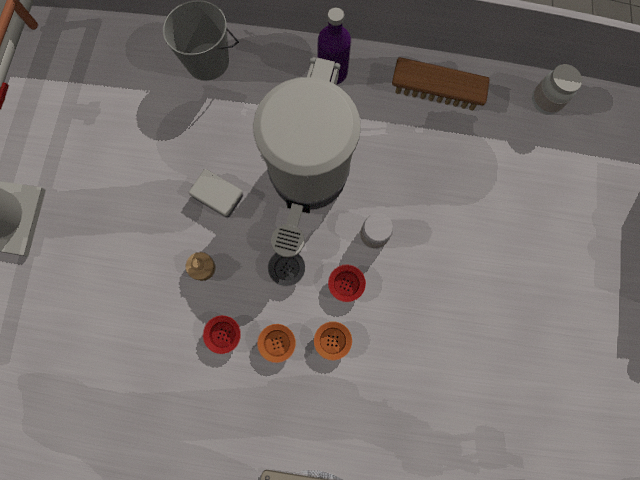

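View pics/scene0.png

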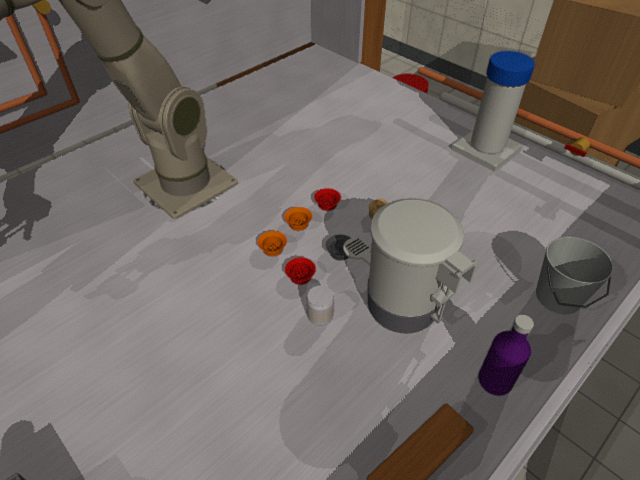

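The top view shows the grey strainer at about (286,268), in front of the tread at (288,238). The tin is right at (377,230), the soap case left at (216,193) and the scrubber at (200,265). Red and orange look-alikes lie at (346,283), (333,340), (276,343) and (222,335). Next I'll work out their positions.

```bash
python3 - <<'E'
from h import *
c=r.camera("top")
g=cv2.cvtColor(c["img"],cv2.COLOR_RGB2GRAY)
for n,p,z in [("strainer",(286,268),.03),("tread",(288.5,238),.06),("lid",(307,120),.254),("tin",(377,223),.075),("soap",(216,192),.038),("scrub",(199,265),.04),("red1",(347,283),.03),("or1",(333,341),.03),("or2",(276,343),.03),("red2",(222,335),.03)]:
    print(n,onz(c,p,z).round(3))
for n in("pedal","bin"):
    m=r.outline_of(n,"top")[0]["mask"]; ys,xs=np.nonzero(m); print(n,xs.min(),xs.max(),ys.min(),ys.max())
crop=c["img"][170:310,180:400,::-1]
cv2.imwrite("pics/crop1.png",cv2.resize(crop,None,fx=3.6,fy=3.6,interpolation=cv2.INTER_CUBIC))
E
```

```text
strainer [0.531 0.128 0.03 ]
tread [0.59  0.131 0.06 ]
lid [0.766 0.115 0.254]
tin [ 0.645 -0.046  0.075]
soap [0.672 0.305 0.038]
scrub [0.508 0.309 0.04 ]
red1 [ 0.519 -0.003  0.03 ]
or1 [0.396 0.009 0.03 ]
or2 [0.374 0.124 0.03 ]
red2 [0.373 0.237 0.03 ]
pedal 271 303 204 256
bin 253 360 58 256
```

View pics/crop1.png

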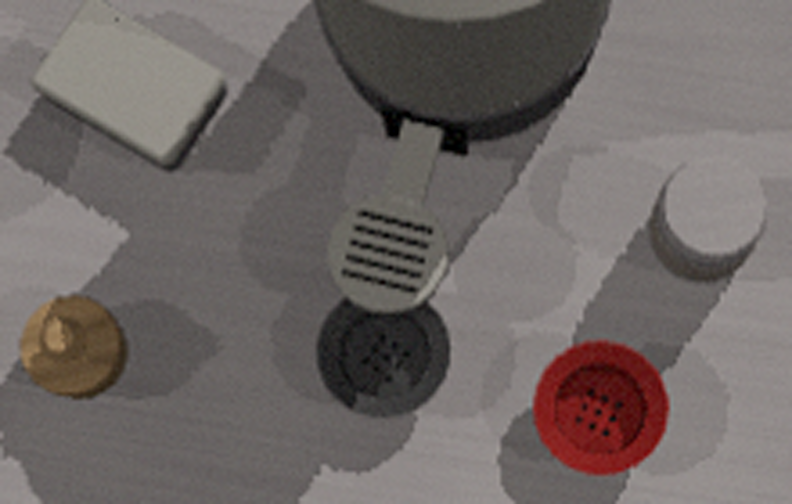

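The grey strainer is at about (0.532,0.127), and its rim overlaps the tread, which is centred near (0.587,0.132). That puts them 55 mm apart, which fits the task's numbers. Plan: put the closed fingertips inside the basket and drag it about 38 mm towards the robot, then press the tread.

```bash
cat >> h.py <<'E'
def go(x,y,z):
    s=r.read_state(); M=R.from_quat(s["eef_rot"]); d=np.array([x,y,z])-s["ee_pos"]
    print("t",s["time"],"pos",s["ee_pos"].round(4),"tx",M.as_matrix()[:,0].round(3),"shift",M.inv().apply(d).round(4),"F",s["ft_force"].round(1),"w",round(s["width"],4))
E
python3 -m pendant '[[0.031,-0.019,0,0],[0.031,-0.019,0,0],[0.031,-0.019,0,0],[0.031,-0.019,0,0],[0.031,-0.019,0,0],[0.031,-0.019,0,0],[0.031,-0.019,0,0],[0.031,-0.019,0,0]]' 0 20
python3 -c "
from h import *
go(.515,.127,.2)"
```

```text
time: 1.52
ee_pos: [0.3498, -0.403, 0.2338]
eef_rot: [0.993, 0.114, 0.0, 0.0]
ft_force: [0.0, -0.6, 0.3]
width: 0.0413
grip_force: 0.0
t 1.5167 pos [ 0.3498 -0.403   0.2338] tx [0.974 0.227 0.   ] shift [ 0.281  -0.4788  0.0336] F [ 0.  -0.6  0.3] w 0.0413
```

```bash

python3 -m pendant '[[0.02,-0.034,0,0],[0.02,-0.034,0,0],[0.02,-0.034,0,0],[0.02,-0.034,0,0],[0.02,-0.034,0,0],[0.02,-0.034,0,0],[0.02,-0.034,0,0],[0.02,-0.034,0,0]]' >/dev/null
python3 -m pendant '[[0.02,-0.034,0,0],[0.02,-0.034,0,0],[0.02,-0.034,0,0],[0.02,-0.034,0,0],[0,0,0.008,0.1],[0,0,0.008,0.1],[0,0,0.008,0.1],[0,0,0,0]]'
python3 -c "
from h import *
go(.515,.127,.08)"
```

```text
time: 2.85
ee_pos: [0.4893, 0.0474, 0.2082]
eef_rot: [0.999, -0.038, -0.001, 0.0]
ft_force: [-0.5, -0.4, -0.6]
width: 0.0004
grip_force: 0.0
t 2.85 pos [0.4893 0.0474 0.2082] tx [ 0.997 -0.076 -0.002] shift [ 0.0198 -0.0814  0.1281] F [-0.5 -0.4 -0.6] w 0.0004
```

```bash

python3 -m pendant '[[0.006,-0.027,0,0],[0.007,-0.027,0,0],[0.007,-0.027,0,0],[0,0,0.04,0],[0,0,0.04,0],[0,0,0.04,0],[0,0,0.008,0],[0,0,0,0]]'
python3 - <<'E'
from h import *
go(.515,.127,.022)
for n in("scene","top"):
    c=r.camera(n); s=r.read_state(); p=s["ee_pos"]-[0,0,.011]
    im=c["img"][:,:,::-1].copy()
    for q in proj(c,[p,[p[0],p[1],.004],[.587,.132,.06]]): print(n,q.round(1))
    u=proj(c,[[.53,.127,.03]])[0].astype(int)
    cv2.imwrite(f"pics/{n}1.png",cv2.resize(im[u[1]-60:u[1]+60,u[0]-80:u[0]+80],None,fx=4,fy=4)); print("crop origin",u-[80,60])
E
```

```text
time: 3.52
ee_pos: [0.5143, 0.1262, 0.08]
eef_rot: [0.999, -0.035, -0.002, 0.0]
ft_force: [0.3, -0.3, 0.2]
width: 0.0008
grip_force: 0.0
t 3.5167 pos [0.5143 0.1262 0.08  ] tx [ 0.998 -0.069 -0.004] shift [ 0.0009 -0.0009  0.058 ] F [ 0.3 -0.3  0.2] w 0.0008
scene [335.1 231.3]
scene [334.6 248.9]
scene [356.6 247.7]
crop origin [258 185]
top [284.2 271.8]
top [286.2 276.4]
top [287.7 239.2]
crop origin [206 208]
```

View pics/scene1.png

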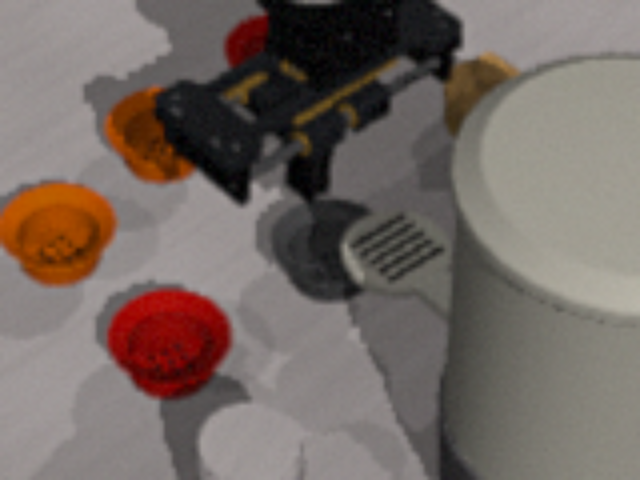

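The scene crop shows the closed fingertips at (312,195), above the front half of the grey basket, whose rim is centred near (327,235). The tread is at (393,248), as predicted, so I'll descend into the basket.

```bash

python3 -m pendant '[[0,0,0.02,0],[0,0,0.02,0],[0,0,0.01,0],[0,0,0.008,0],[0,0,0,0],[0,0,0,0]]'
```

```text
time: 4.12
ee_pos: [0.5164, 0.1269, 0.0246]
eef_rot: [0.999, -0.036, 0.001, -0.0]
ft_force: [0.5, 0.8, 0.8]
width: 0.0001
grip_force: 0.0
```

```bash

python3 -m pendant '[[-0.006,0,0.001,0],[-0.006,0,0,0],[-0.006,0,0,0],[-0.006,0,0,0],[-0.006,0,0,0],[-0.006,0,0,0],[-0.006,0,0,0],[0,0,0,0]]'
python3 - <<'E'
from h import *
c=r.camera("top"); s=r.read_state(); print(s["ee_pos"])
for q in proj(c,[[.49,.13,.03],[.587,.132,.06]]): print(q.round(1))
cv2.imwrite("pics/top2.png",cv2.resize(c["img"][208:328,206:366,::-1],None,fx=4,fy=4))
E
```

```text
time: 4.78
ee_pos: [0.4725, 0.1298, 0.0224]
eef_rot: [0.999, -0.035, -0.0, 0.0]
ft_force: [-0.1, -0.4, -0.4]
width: 0.0004
grip_force: 0.0
[0.47313763 0.12963775 0.02247359]
[282.  287.1]
[287.7 239.2]
```

View pics/top2.png

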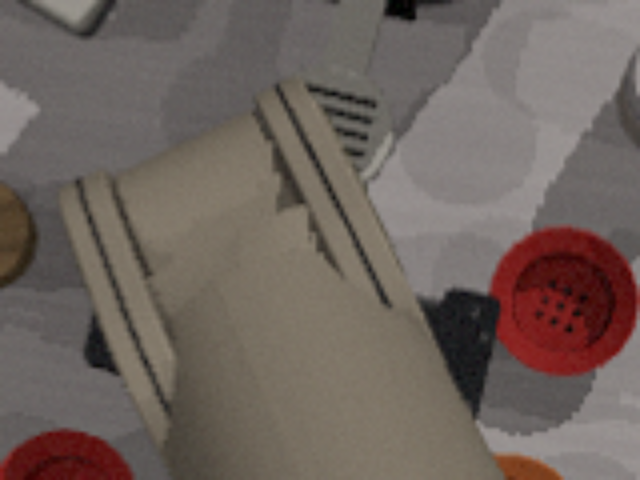

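The arm hides the basket in the top view; the tread is visible at about (340,125). I'll back off the wall, lift straight out, and check with the scene camera.

```bash

python3 -m pendant '[[0.006,0,0,0],[0,0,-0.01,0],[0,0,-0.02,0],[0,0,-0.03,0],[0,0,-0.03,0],[0,0,-0.01,0],[0,0,0,0]]'
python3 - <<'E'
from h import *
go(.582,.132,.12)
c=r.camera("scene")
for o in r.outline_of("strainer","scene"): print(round(o["score"],2),np.round(o["bbox"]),onz(c,o["bbox"][:2],.02).round(3))
print(proj(c,[[.49,.13,.03],[.587,.132,.06]]).round(1))
cv2.imwrite("pics/scene2.png",cv2.resize(c["img"][185:305,258:418,::-1],None,fx=4,fy=4))
E
```

```text
time: 5.42
ee_pos: [0.4819, 0.1299, 0.1259]
eef_rot: [0.999, -0.036, 0.003, -0.0]
ft_force: [0.5, 0.3, -0.1]
width: 0.0006
grip_force: 0.0
t 5.4167 pos [0.4819 0.1299 0.1259] tx [ 0.997 -0.071  0.005] shift [ 0.0996 -0.0093  0.0064] F [ 0.5  0.3 -0.1] w 0.0006
0.71 [273. 244.  28.  23.] [0.398 0.013 0.02 ]
0.65 [328. 238.  24.  23.] [0.487 0.13  0.02 ]
0.64 [299. 218.  28.  25.] [0.375 0.127 0.02 ]
0.59 [328. 202.  27.  15.] [0.382 0.233 0.02 ]
0.56 [302. 270.  32.  25.] [0.52  0.006 0.02 ]
[[328.7 236.6]
 [356.6 247.7]]
```

View pics/scene2.png

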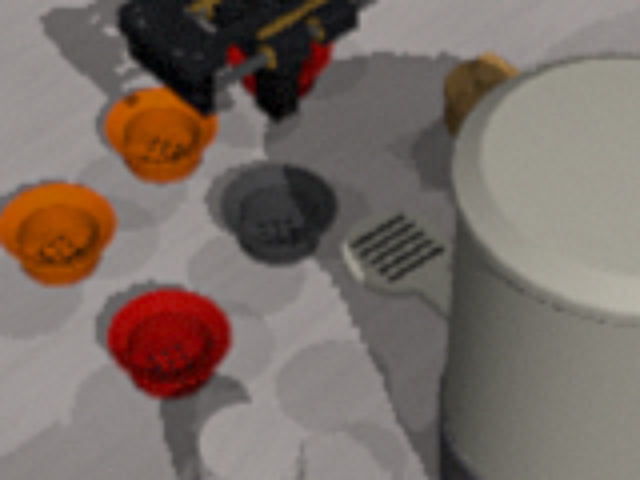

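The basket at (279,213) is upright and clear of the tread: (0.487,0.130), 100 mm from the tread centre. Next is the pedal.

```bash

python3 -m pendant '[[0.033,-0.003,0,0],[0.033,-0.003,0,0],[0.034,-0.003,0,0],[0,0,0,0],[0,0,0.02,0],[0,0,0.015,0],[0,0,0,0],[0,0,0,0]]'
python3 -c "
from h import *
go(.584,.132,.035)"
```

```text
time: 6.18
ee_pos: [0.5791, 0.131, 0.0859]
eef_rot: [0.999, -0.035, -0.002, 0.0]
ft_force: [0.4, -0.2, 0.2]
width: 0.0006
grip_force: 0.0
t 6.1833 pos [0.5791 0.131  0.0859] tx [ 0.997 -0.071 -0.003] shift [ 0.005  -0.0014  0.0509] F [ 0.4 -0.2  0.2] w 0.0006
```

```bash

python3 -m pendant '[[0.004,-0.001,0.006,0],[0,0,0.008,0],[0,0,0.006,0],[0,0,0.006,0],[0,0,0.006,0],[0,0,0.006,0],[0,0,0,0],[0,0,0,0]]'
python3 -m pendant '[[0,0,0.005,0],[0,0,0.004,0],[0,0,0.003,0],[0,0,0.002,0],[0,0,0,0],[0,0,0,0]]'
```

```text
time: 6.85
ee_pos: [0.585, 0.1318, 0.0501]
eef_rot: [0.999, -0.036, 0.001, 0.0]
ft_force: [0.1, -1.2, 8.1]
width: 0.0003
grip_force: 3.6
time: 7.35
ee_pos: [0.5855, 0.1319, 0.0365]
eef_rot: [0.999, -0.036, 0.001, -0.0]
ft_force: [1.5, -1.7, 6.2]
width: 0.0003
grip_force: 2.9
```

```bash

python3 -m pendant '[[0,0,0.002,0],[0,0,0.002,0],[0,0,0,0],[0,0,0,0]]'
python3 -m pendant '[[0,0,0.002,0],[0,0,0.001,0],[0,0,0,0],[0,0,0,0]]'
```

```text
time: 7.68
ee_pos: [0.5861, 0.1319, 0.0336]
eef_rot: [0.999, -0.036, 0.002, 0.0]
ft_force: [0.1, -1.4, 13.8]
width: 0.0003
grip_force: 7.0
time: 8.02
ee_pos: [0.5865, 0.1319, 0.0322]
eef_rot: [0.999, -0.036, 0.002, 0.0]
ft_force: [-7.6, -4.0, 30.8]
width: 0.0006
grip_force: 15.5
```

```bash

python3 -m pendant '[[0,0,0,0],[0,0,0,0],[0,0,0,0]]'
python3 - <<'E'
from h import *
c=r.camera("scene"); cv2.imwrite("pics/scene3.png",c["img"][:,:,::-1])
for o in r.outline_of("strainer","scene")[:5]: print(round(o["score"],2),onz(c,o["bbox"][:2],.02).round(3))
print("lid front expected open at px",proj(c,[[.87-.225*np.cos(1.2)-.005,.103,.46]]).round())
E
```

```text
time: 8.27
ee_pos: [0.5864, 0.1319, 0.0322]
eef_rot: [0.999, -0.036, 0.002, 0.0]
ft_force: [-7.6, -3.8, 31.3]
width: 0.0007
grip_force: 15.5
0.88 [0.402 0.012 0.02 ]
0.86 [0.379 0.232 0.02 ]
0.73 [0.477 0.127 0.02 ]
0.71 [0.516 0.003 0.02 ]
0.58 [0.376 0.121 0.02 ]
lid front expected open at px [[441. 159.]]
```

View pics/scene3.png

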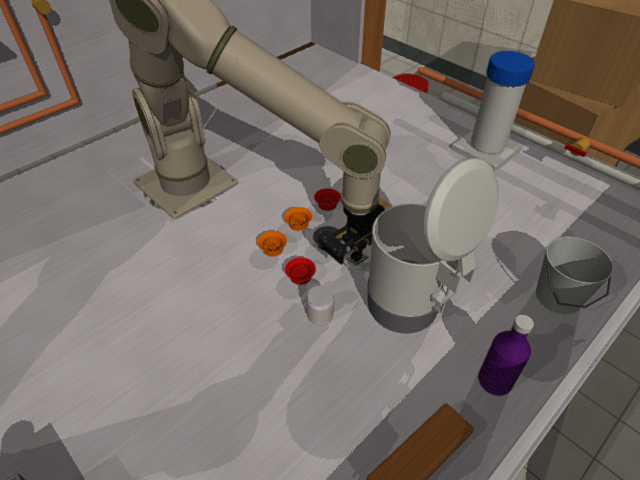

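The lid stands fully open, with its upper edge near (470,160). The strainer is clear at about (325,240), and the pedal is on its stop under a steady 31 N. I'm handing the job in.

```bash
python3 -c "
from bench import r
print(r.close_job())"
```

```text
the job is handed in; nothing more can be done
None
```

I dragged the strainer about 100 mm clear of the tread centre, pressed the pedal onto its stop so the lid stood fully open, and handed the job in at about 8 s with the fingers still holding it down; no verdict came back.

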